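# Load the sample-changer carriers in a gamma counting room

## Robot

A 6-joint arm with a two-finger parallel gripper is mounted at the origin on the work surface. World frame = base frame: x ahead of the robot, y to its left, z up, the work surface at z = 0. Lengths are in m, angles in rad, forces in N, time in s.
With the tool pointing down it reaches from about 0.275 to 0.825 m from the base axis. Payload 4.9 kg.
Tool frame: the origin (TCP) lies midway between the tips of the shut fingers; the grasp point (between the pads) lies 19 mm behind it (grip_point_offset is the distance from the TCP to the grasp point, in m); z points along the fingers, x is the direction in which the jaws open and shut, and the axes are right-handed (so a half turn about z gives the same grasp; the last joint's range is limited). The gripper opens to 85 mm and grips with 20 to 120 N. Pads are 22 mm wide; open, the fingers measure 114 mm over their backs; the gripper's body (76 mm by 85 mm) begins 54 mm behind the grasp point. The pads swing forward as they close: fully open they stand 13 mm farther back than shut.
Start: joints at [-1.407, 0.326, -0.193, 1.052, 0, 1.437], TCP at [0.161, -0.526, 0.231] pointing down, gripper open.
Joint ranges: [-2.65, 2.65], [-0.97, 1.79], [-1.3, 1.35], [-1.93, 2.1], [-1.47, 1.37], [-3.14, 3.14]. Speed limits (rad/s): [2.57, 2.57, 3.14, 3.14, 3.14, 3.14].

## Interface

Orientations are given as a rotation vector (axis times angle).
In Python, from cell import * gives the robot as it stands. Calls block until the motion is done:
- movep(position, orientation): joint-space move of the TCP to a pose.
- move_l(position, velocity=0.15, rot=None, until_force=None): straight line of the TCP; rot=None keeps the orientation; velocity is the mean speed in m/s. With until_force (N) it stops when the force on the tool has changed by that much, and returns True; else False.
- set_joints(angles): joint-space move.
- let_go() and grab(newtons=None): open the fingers fully, or close them until they stop; newtons is the grip in N (None keeps the last).
- sleep(seconds).
- ik(position, orientation): joint angles nearest the present ones, or None.
- get_state(): the state.
- grab_frame(name): name is "scene" or "top" or "wrist"; returns a dict with "img" (420x560x3 uint8, red, green, blue), "fx", "fy", "cx", "cy" (pixels), "k1" (the pictures are not rectified: a ray, as slopes to the right and down, at radius r is drawn at 1 + k1 r^2 times it, then the intrinsics apply), "cam_to_world" (4x4, takes a point from camera to world coordinates); the wrist camera has in their place "T_tool_cam" (4x4, takes a point from camera to tool coordinates, whose origin is the TCP and whose axes are the tool frame's). Camera axes: x right, y down, z forward; pixel columns grow to the right and rows downward; lengths in m; the calibration is good to about 2 mm. A picture is of the moment at which its call begins: read the wrist's pose just before it. There is no depth.
A pose or a line that the arm cannot do raises MotionError and nothing moves.
- sign_off(): hands the job in, once; it reports no verdict.
Trained networks look in the newest picture that a camera, given by its name, has taken for a name from the list of things; names that differ only in an ending like _2 or _b are one class to them, and where a whole thing is asked for, a point or a joint stands for the part that bears it (a point fixed in the world has none). Each returns a list of dicts, best first, with "score" (0 to 1); they miss things now and then, are a little off and sometimes report something else, mostly with a low value. They report only what shows in the picture. A call takes as long as a camera call. They do not tell look-alikes from the thing itself.
- spot_in(camera, name): "centre" ([column, row] in pixels, amid what is visible of it).
- silhouettes(camera, name): "mask" (420x560 bool, what is visible of it) and "centre" ([column, row] in pixels, amid what is visible of it).
- tip_of(camera, name): "centre" ([column, row] in pixels: a listed point, or the origin of a listed thing).
The state is a dict: "clock": time; "q": joint angles; "joint_velocities": joint speeds; "tau": joint torques, N m; "position": TCP position; "eef_rot": TCP orientation; "contact_force": force on the tool from outside, world axes, zero at the start; "wrist_torque": the same for the moment, N m; "finger_gap": opening from 0.0 (shut) to 1.0 (fully open).
Only numpy, scipy, OpenCV 4.12 (cv2) and the standard library are available. Lean on these libraries where they do the work, as an engineer would, in place of code of your own. Each camera call takes 0.05 s, during which the arm holds its last target.

## Task

Load the four closed samples into the four carriers of the aluminium loading rack, each flat on the floor of the pocket made for it: the square filter cassette in the square pocket, and the vial, the tall jar and the wide jar in the small, middle and large round pockets. Keep the samples upright, set them down gently rather than dropping them, and leave the empty open jar and the funnel standing where they are.

Things in the scene. Friction and masses are not known exactly. Their poses are not given: they have to be found in the camera images.
- vial_centre (a point): Closed sample vial, the slimmest sample: upright white plastic cylinder 28 mm in diameter up to 44 mm, then a shoulder and a black screw cap 24 mm in diameter; 61 mm tall in all, about 30 g. The point is on its axis, half-way up (30.5 mm above its base); z along its axis.
- tall_jar_centre (a point): Closed tall sample jar: upright straight cylinder 45 mm in diameter, 70 mm tall, white body with a black ribbed screw lid (top 16 mm) of the same diameter, about 120 g. The point is on its axis, half-way up (35 mm above its base); z along its axis.
- wide_jar_centre (a point): Closed wide, low sample jar: upright straight cylinder 62 mm in diameter, 45 mm tall, white body with a black ribbed screw lid (top 14 mm) of the same diameter, about 140 g. The point is on its axis, half-way up (22.5 mm above its base); z along its axis.
- cassette_centre (a point): Closed square filter cassette: flat box 48 x 48 mm, 28 mm tall, white lower half and black upper half with a round rim on top, about 60 g. The point is its centre (14 mm above its base); z up, x and y at right angles to its sides.
- pocket_vial (a point): Pocket of a nearly black carrier puck, 94 x 94 mm, fixed in the loading rack, edges parallel to the rack's: a round pocket 44 mm in diameter, the smallest, for the vial, 6 mm deep, light grey felt floor. The point is the centre of that floor, 18 mm above the bench; the rim is 24 mm above the bench. z up, x and y along the edges. The carriers fill the rack's 2 x 2 places, 112 mm apart, in any order.
- pocket_tall (a point): Pocket of a nearly black carrier puck, 94 x 94 mm, fixed in the loading rack, edges parallel to the rack's: a round pocket 61 mm in diameter, the middle one, for the tall jar, 6 mm deep, light grey felt floor. The point is the centre of that floor, 18 mm above the bench; the rim is 24 mm above the bench. z up, x and y along the edges. The carriers fill the rack's 2 x 2 places, 112 mm apart, in any order.
- pocket_wide (a point): Pocket of a nearly black carrier puck, 94 x 94 mm, fixed in the loading rack, edges parallel to the rack's: a round pocket 78 mm in diameter, the largest, for the wide jar, 6 mm deep, light grey felt floor. The point is the centre of that floor, 18 mm above the bench; the rim is 24 mm above the bench. z up, x and y along the edges. The carriers fill the rack's 2 x 2 places, 112 mm apart, in any order.
- pocket_square (a point): Pocket of a nearly black carrier puck, 94 x 94 mm, fixed in the loading rack, edges parallel to the rack's: a square pocket 64 x 64 mm, its sides parallel to the carrier's, for the square cassette, 6 mm deep, light grey felt floor. The point is the centre of that floor, 18 mm above the bench; the rim is 24 mm above the bench. z up, x and y along the edges. The carriers fill the rack's 2 x 2 places, 112 mm apart, in any order.
- empty_jar_centre (a point): Empty jar without a lid, to be left alone: upright open white cylinder 45 mm in diameter, 54 mm tall, standing loose among the samples. The point is on its axis, half-way up.
- funnel_centre (a point): White plastic powder funnel standing loose on its mouth among the samples, to be left alone: 60 mm in diameter at the bench, narrowing upwards to a spout 21 mm in diameter, 60 mm tall. The point is on its axis, half-way up.
There are look-alikes about, which are no part of the job. What is shaped like the part that bears wide_jar_centre but orange is not meant. Leave any blue look-alike of the part that bears tall_jar_centre alone.

How it is judged:
At the end, for the whole second after the job is handed in: Every sample stands upright (within 6 degrees), at rest on the floor of its own pocket, within the rim: its axis within 13 mm of the pocket's centre, its height within 3 mm of seated (horizontal distance between vial_centre and pocket_vial below 0.013 m and z of vial_centre in the frame of pocket_vial between 0.0265 and 0.0335 m and angle between each of vial_centre, tall_jar_centre, wide_jar_centre, cassette_centre's own z axis and vertical below 0.1 rad and linear speed of each of vial, tall_jar, wide_jar, cassette below 0.02 m/s and horizontal distance between tall_jar_centre and pocket_tall below 0.013 m and z of tall_jar_centre in the frame of pocket_tall between 0.031 and 0.038 m and horizontal distance between wide_jar_centre and pocket_wide below 0.013 m and z of wide_jar_centre in the frame of pocket_wide between 0.0185 and 0.0255 m and horizontal distance between cassette_centre and pocket_square below 0.013 m and z of cassette_centre in the frame of pocket_square between 0.01 and 0.017 m); the robot touches nothing.
It fails at once if a sample is tipped by more than 40 degrees (angle between any of vial_centre, tall_jar_centre, wide_jar_centre, cassette_centre's own z axis and vertical above 0.7 rad).
It fails at once if a sample is dropped or slammed into its carrier (faster than 0.6 m/s within 60 mm above its seat) ((linear speed of vial above 0.6 m/s and horizontal distance between vial_centre and pocket_vial below 0.03 m and z of vial_centre in the frame of pocket_vial below 0.0905 m) or (linear speed of tall_jar above 0.6 m/s and horizontal distance between tall_jar_centre and pocket_tall below 0.03 m and z of tall_jar_centre in the frame of pocket_tall below 0.095 m) or (linear speed of wide_jar above 0.6 m/s and horizontal distance between wide_jar_centre and pocket_wide below 0.03 m and z of wide_jar_centre in the frame of pocket_wide below 0.0825 m) or (linear speed of cassette above 0.6 m/s and horizontal distance between cassette_centre and pocket_square below 0.03 m and z of cassette_centre in the frame of pocket_square below 0.074 m)).
It fails at once if the empty jar is pushed more than 25 mm from its place or knocked over (distance of empty_jar_centre from where it was at the start of the episode above 0.025 m or angle between empty_jar_centre's own z axis and vertical above 0.5 rad).
It fails at once if the funnel is pushed more than 25 mm from its place or knocked over (distance of funnel_centre from where it was at the start of the episode above 0.025 m or angle between funnel_centre's own z axis and vertical above 0.5 rad).
It also fails if it takes over 125 s, if anything falls off the work surface, if the arm or the gripper's body presses on something with over 40 N, if the wrist force passes 120 N, or if a joint passes its speed limit or range.

## Working session

There is one attempt and no reset: what is moved stays moved. The work goes in short steps, each a Python script; the robot and the scene stay as the last script left them, time stands still between calls to the robot, and variables do not carry over. Pictures are saved under pics/ and viewed, and the job is handed in when it is done.

```bash
ls; mkdir -p pics; python3 - <<'E'
from cell import *
import cv2
print(get_state())
for n in ["scene","top","wrist"]:
    f=grab_frame(n); cv2.imwrite(f"pics/{n}0.png",f["img"][:,:,::-1])
    print(n,{k:v for k,v in f.items() if k!="img"})
E
```

```text
pics
{'clock': 0.0, 'q': array([-1.40720515e+00,  3.26958262e-01, -1.93603672e-01,  1.05200868e+00,
        6.14039576e-06,  1.43660991e+00]), 'joint_velocities': array([-0.00126273,  0.0005243 , -0.00139925,  0.00028887, -0.00078817,
       -0.00029724]), 'tau': array([-3.18264443e-03, -4.43399405e+01,  2.62438774e+01,  1.54614751e-02,
       -1.27578296e-04,  4.57219073e-06]), 'position': array([ 0.16128976, -0.52519451,  0.23048651]), 'eef_rot': array([-2.52539367e+00,  1.86659982e+00,  1.99199712e-03]), 'contact_force': array([-0.94444749,  0.00330891,  0.55950497]), 'wrist_torque': array([-0.02496336,  0.04509474, -0.0261033 ]), 'finger_gap': 0.9964272422861723}
scene {'fx': 380.719011345093, 'fy': 380.719011345093, 'cx': 281.73088878585577, 'cy': 203.97394959136133, 'k1': -0.047403029689219875, 'cam_to_world': array([[ 0.553383  ,  0.70872423, -0.4375811 ,  0.89222071],
       [ 0.83278057, -0.48062989,  0.27472064, -0.31661588],
       [-0.01561338, -0.51643476, -0.85618418,  0.74055562],
       [ 0.        ,  0.        ,  0.        ,  1.        ]])}
top {'fx': 442.53784986064
[... 161 characters left out ...]
.0891491 ,  0.44365739],
       [-0.99961387,  0.02083294, -0.01838772, -0.06992698],
       [ 0.01645263, -0.08952643, -0.99584855,  1.03747612],
       [ 0.        ,  0.        ,  0.        ,  1.        ]])}
wrist {'fx': 302.6378729517607, 'fy': 302.6378729517607, 'cx': 283.4277863616351, 'cy': 209.352690773686, 'k1': -0.044525880249191366, 'T_tool_cam': array([[ 9.99999947e-01,  3.03614320e-04,  1.17001146e-04,
         3.37442198e-04],
       [-3.25173980e-04,  9.45262485e-01,  3.26310785e-01,
        -8.45462700e-02],
       [-1.15241672e-05, -3.26310806e-01,  9.45262534e-01,
        -1.42406736e-01],
       [ 0.00000000e+00,  0.00000000e+00,  0.00000000e+00,
         1.00000000e+00]])}
```

View pics/scene0.png

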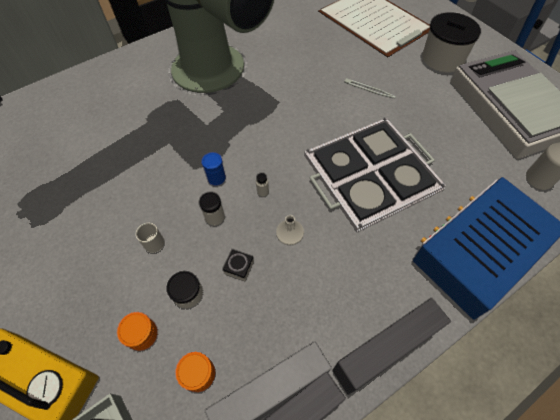

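View pics/top0.png

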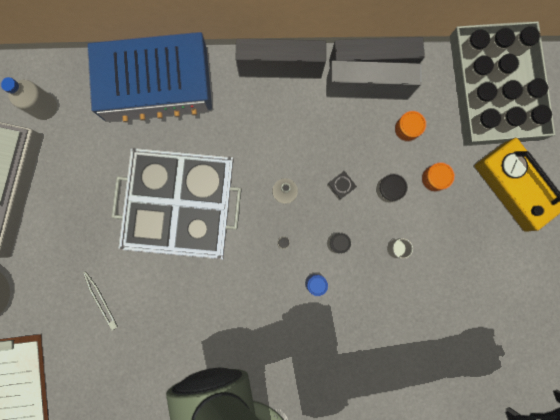

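View pics/wrist0.png

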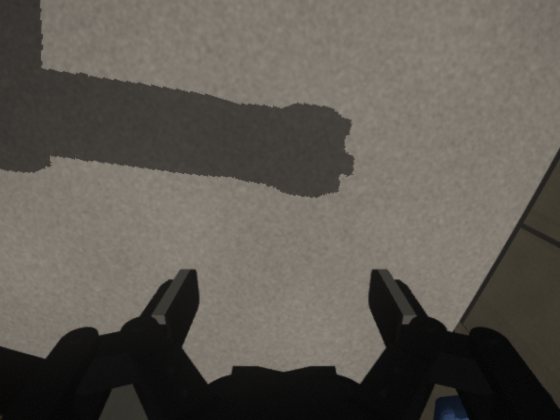

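The top view shows the rack at left: tall pocket (155,176), wide (203,181), square (149,224) and vial (198,229). The samples are the vial (283,242), tall jar (340,243), wide jar (392,187) and cassette (342,185). The funnel is at (286,190), the empty jar at (400,248), the blue decoy at (317,285) and the orange ones at upper right. Next I'll triangulate.

```bash
cat > h.py <<'E'
from cell import *
import numpy as np, cv2
from scipy.spatial.transform import Rotation as R
def ray(f,uv,T=None):
    T=f["cam_to_world"] if T is None else T
    K=np.array([[f["fx"],0,f["cx"]],[0,f["fy"],f["cy"]],[0,0,1]])
    p=cv2.undistortPoints(np.array([[uv]],float),K,np.array([f["k1"],0,0,0]))[0,0]
    d=T[:3,:3]@np.array([p[0],p[1],1]); return T[:3,3],d/np.linalg.norm(d)
def proj(f,X,T=None):
    T=f["cam_to_world"] if T is None else T
    Ti=np.linalg.inv(T); K=np.array([[f["fx"],0,f["cx"]],[0,f["fy"],f["cy"]],[0,0,1]])
    X=np.atleast_2d(X)
    return cv2.projectPoints(X.astype(float),cv2.Rodrigues(Ti[:3,:3])[0],Ti[:3,3],K,np.array([f["k1"],0,0,0]))[0][:,0]
def tri(rays):
    A=np.zeros((3,3));b=np.zeros(3)
    for o,d in rays:
        P=np.eye(3)-np.outer(d,d);A+=P;b+=P@o
    X=np.linalg.solve(A,b)
    return X,[np.linalg.norm((np.eye(3)-np.outer(d,d))@(X-o)) for o,d in rays]
def atz(r,z):
    o,d=r; return o+d*(z-o[2])/d[2]
names=["vial_centre","tall_jar_centre","wide_jar_centre","cassette_centre","empty_jar_centre","funnel_centre","pocket_vial","pocket_tall","pocket_wide","pocket_square"]
Z=dict(zip(names,[.0305,.035,.0225,.014,.027,.03,.018,.018,.018,.018]))
E
python3 - <<'E'
from h import *
F={n:grab_frame(n) for n in ["top","scene"]}
np.set_printoptions(precision=4,suppress=True)
for n in names:
    D={c:tip_of(c,n)[:3] for c in F}
    print(n)
    for c in F:
        for d in D[c]: print("  ",c,np.round(d["centre"],1),round(d["score"],2),atz(ray(F[c],d["centre"]),Z[n]))
    for a in D["top"]:
        for b in D["scene"]:
            X,e=tri([ray(F["top"],a["centre"]),ray(F["scene"],b["centre"])])
            if max(e)<.01: print("   tri",X,np.round(e,4))
E
```

```text
vial_centre
   top [281.1 241.9] 0.52 [ 0.463  -0.0927  0.0305]
   scene [261.7 185.4] 0.58 [ 0.4635 -0.0991  0.0305]
   tri [ 0.4618 -0.0952  0.0257] [0.0027 0.0027]
tall_jar_centre
   top [339.9 243.8] 0.81 [ 0.4557 -0.2257  0.035 ]
   top [313.4 281.3] 0.58 [ 0.373  -0.1631  0.035 ]
   scene [213.7 166. ] 0.75 [ 0.3576 -0.1638  0.035 ]
   tri [ 0.4568 -0.1987  0.1705] [0.0065 0.0065]
   tri [ 0.3728 -0.1646  0.0528] [0.0034 0.0034]
wide_jar_centre
   top [390.3 189.8] 0.96 [ 0.5784 -0.3497  0.0225]
   top [411.3 126.8] 0.81 [ 0.7274 -0.4067  0.0225]
   top [439.3 176.9] 0.77 [ 0.6066 -0.4667  0.0225]
   scene [135.2 331.6] 0.97 [ 0.6033 -0.4658  0.0225]
   scene [186.2 292.1] 0.69 [ 0.5878 -0.3515  0.0225]
   scene [195.4 372. ] 0.61 [ 0.7278 -0.4035  0.0225]
   tri [ 0.5808 -0.3531  0.0068] [0.0009 0.0009]
   tri [ 0.6335 -0.4565 -0.3808] [0.0045 0.0045]
   tri [ 0.6719 -0.3415  0.2204] [0.0005 0.0005]
   tri [ 0.7275 -0.4047  0.0239] [0.0015 0.0015]
   tri [ 0.6056 -0.4646  0.0283] [0.0001 0.0001]
cassette_centre
   top [339.9 186.5] 0.97 [ 0.5896 -0.2336  0.014 ]
   scene [238.
[... 573 characters left out ...]
959 0.1038 0.018 ]
   tri [0.5001 0.1015 0.0243] [0.0016 0.0016]
pocket_tall
   top [150.2 176.3] 0.74 [0.6219 0.2077 0.018 ]
   scene [405.3 174.3] 0.85 [0.6171 0.1976 0.018 ]
   scene [289.9 226.6] 0.52 [ 0.5798 -0.1016  0.018 ]
   tri [0.6189 0.2039 0.0162] [0.0052 0.0052]
pocket_wide
   top [202.5 183.5] 0.91 [0.6025 0.0864 0.018 ]
   top [279.5 241.4] 0.49 [ 0.4645 -0.0893  0.018 ]
   scene [365.9 195. ] 0.85 [0.6094 0.0847 0.018 ]
   scene [185.1 290.8] 0.18 [ 0.5823 -0.3524  0.018 ]
   tri [0.6048 0.089  0.008 ] [0.0013 0.0013]
pocket_square
   top [150.5 227.4] 0.56 [0.503  0.2066 0.018 ]
   scene [377.  140.4] 0.76 [0.5023 0.2108 0.018 ]
   tri [0.5037 0.2068 0.0217] [0.0014 0.0014]
```

```bash
cat >> h.py <<'E'
def rv(yaw): return (R.from_euler('z',yaw)*R.from_euler('x',np.pi)).as_rotvec()
def Twt(s):
    T=np.eye(4);T[:3,:3]=R.from_rotvec(s["eef_rot"]).as_matrix();T[:3,3]=s["position"];return T
def wshot(tag):
    s=get_state();f=grab_frame("wrist");f["cam_to_world"]=Twt(s)@f["T_tool_cam"]
    cv2.imwrite(f"pics/{tag}.png",f["img"][:,:,::-1]);np.save(f"{tag}.npy",f,allow_pickle=True);return f
def load(tag): return np.load(f"{tag}.npy",allow_pickle=True).item()
E
python3 - <<'E'
from h import *
q0=get_state()["q"]
for c in [(.5,-.20),(.55,-.25),(.55,.10),(.55,.20)]:
    for deg in range(-180,180,30):
        y=np.radians(deg); d=np.array([np.sin(y),-np.cos(y)])  # tool y dir
        p=np.array([*(np.array(c)+.085*d),.27])
        q=ik(p,rv(y))
        if q is not None: print(c,deg,np.round(p,3),np.round(q,2))
E
```

```text
(0.5, -0.2) -180 [ 0.5   -0.115  0.27 ] [-0.37  0.23 -0.22  1.12  0.   -1.94]
(0.5, -0.2) -150 [ 0.458 -0.126  0.27 ] [-0.43  0.16 -0.31  1.1   0.   -2.52]
(0.5, -0.2) -120 [ 0.426 -0.158  0.27 ] [-0.52  0.12 -0.36  1.09  0.   -3.13]
(0.5, -0.2) -90 [ 0.415 -0.2    0.27 ] [-0.61  0.13 -0.34  1.09  0.    2.53]
(0.5, -0.2) -60 [ 0.426 -0.243  0.27 ] [-0.67  0.19 -0.27  1.11  0.    1.95]
(0.5, -0.2) -30 [ 0.458 -0.274  0.27 ] [-0.68  0.27 -0.17  1.13  0.    1.42]
(0.5, -0.2) 0 [ 0.5   -0.285  0.27 ] [-0.65  0.35 -0.05  1.16  0.    0.92]
(0.5, -0.2) 30 [ 0.542 -0.274  0.27 ] [-0.59  0.41  0.04  1.19  0.    0.46]
(0.5, -0.2) 60 [ 0.574 -0.243  0.27 ] [-0.52  0.44  0.08  1.21  0.    0.01]
(0.5, -0.2) 90 [ 0.585 -0.2    0.27 ] [-0.45  0.44  0.07  1.21  0.   -0.45]
(0.5, -0.2) 120 [ 0.574 -0.158  0.27 ] [-0.39  0.39  0.    1.18  0.   -0.92]
(0.5, -0.2) 150 [ 0.542 -0.126  0.27 ] [-0.36  0.32 -0.11  1.15  0.   -1.41]
(0.55, -0.25) -180 [ 0.55  -0.165  0.27 ] [-0.42  0.35 -0.06  1.16  0.   -1.99]
(0.55, -0.25) -150 [ 0.508 -0.176  0.27 ] [-0.47  0.28 -0.16  1.13  0.   -2.57]
(0.55, -0.25) -120
[... 1815 characters left out ...]
[0.476 0.242 0.27 ] [ 0.33  0.27 -0.16  1.13  0.   -2.29]
(0.55, 0.2) -90 [0.465 0.2   0.27 ] [ 0.26  0.22 -0.24  1.11  0.   -2.88]
(0.55, 0.2) -60 [0.476 0.158 0.27 ] [ 0.17  0.21 -0.25  1.11  0.    2.79]
(0.55, 0.2) -30 [0.508 0.126 0.27 ] [ 0.1   0.25 -0.19  1.12  0.    2.2 ]
(0.55, 0.2) 0 [0.55  0.115 0.27 ] [ 0.07  0.33 -0.09  1.15  0.    1.65]
(0.55, 0.2) 30 [0.592 0.126 0.27 ] [0.09 0.41 0.03 1.19 0.   1.14]
(0.55, 0.2) 60 [0.624 0.158 0.27 ] [0.13 0.49 0.15 1.23 0.   0.66]
(0.55, 0.2) 90 [0.635 0.2   0.27 ] [0.19 0.53 0.23 1.26 0.   0.19]
(0.55, 0.2) 120 [0.624 0.242 0.27 ] [ 0.26  0.54  0.24  1.27  0.   -0.26]
(0.55, 0.2) 150 [0.592 0.274 0.27 ] [ 0.32  0.51  0.18  1.25  0.   -0.73]
```

```bash
python3 - <<'E'
from h import *
y=np.pi/2
for t,c in dict(sA=(.49,-.29),sB=(.49,-.16),rA=(.53,.09),rB=(.53,.21)).items():
    movep([c[0]+.085,c[1],.27],rv(y)); f=wshot(t)
    np.set_printoptions(precision=1,suppress=True)
    for n in (names[:6] if t[0]=='s' else names[6:]):
        print(t,n,[(np.array(d["centre"]),round(d["score"],2)) for d in tip_of("wrist",n)[:3]])
    if t[0]=='s':
        for n in names[:6]:
            S=silhouettes("wrist",n); np.save(f"m_{t}_{n}.npy",np.array([s["mask"] for s in S]))
            print(t,n,[(np.array(s["centre"]),round(s["score"],2),s["mask"].sum()) for s in S])
print(get_state()["clock"])
E
python3 -c "
import cv2,numpy as np
for a in 's','r':
    A=np.hstack([cv2.imread(f'pics/{a}{k}.png')for k in 'AB']);cv2.imwrite(f'pics/{a}AB.png',cv2.resize(A,None,fx=.7,fy=.7))
"
```

```text
sA vial_centre [(array([448.9,  78.6]), 0.77)]
sA tall_jar_centre [(array([344.4,  75.3]), 0.75)]
sA wide_jar_centre [(array([236.5, 173.8]), 0.95), (array([206.6, 274.7]), 0.9), (array([159.2, 199.1]), 0.58)]
sA cassette_centre [(array([321.6, 182.7]), 0.9)]
sA empty_jar_centre [(array([222.9,  61.5]), 0.61)]
sA funnel_centre [(array([428.3, 179.3]), 0.84)]
sA vial_centre [(array([445.1,  80.2]), 0.64, np.int64(1028))]
sA tall_jar_centre [(array([384.4,   6. ]), 0.9, np.int64(535)), (array([348.2,  75.3]), 0.83, np.int64(1842))]
sA wide_jar_centre [(array([210.4, 270.6]), 0.79, np.int64(1469)), (array([158.3, 197.9]), 0.75, np.int64(2297)), (array([236.8, 175.8]), 0.65, np.int64(2152))]
sA cassette_centre [(array([324.9, 185.7]), 0.64, np.int64(1381))]
sA empty_jar_centre [(array([219.5,  63.8]), 0.86, np.int64(1693))]
sA funnel_centre [(array([419.5, 175.8]), 0.84, np.int64(1597))]
sB vial_centre [(array([336. ,  78.8]), 0.69)]
sB tall_jar_centre [(array([233.4,  73.3]), 0.96)]
sB wide_jar_centre [(array([ 63.8, 197.6]), 0.91), (array([137.8, 176.4]), 0.86), (array([121.8, 273.7]),
[... 414 characters left out ...]
.87, np.int64(2441)), (array([ 60.3, 195.7]), 0.65, np.int64(2427))]
sB cassette_centre [(array([226.3, 182.9]), 0.86, np.int64(1499)), (array([324.4, 176.3]), 0.48, np.int64(1515))]
sB empty_jar_centre [(array([109.3,  63.5]), 0.78, np.int64(2213))]
sB funnel_centre [(array([326.8, 174.9]), 0.97, np.int64(1453))]
rA pocket_vial [(array([291.5,  79.6]), 0.55)]
rA pocket_tall [(array([366.6, 178.9]), 0.73)]
rA pocket_wide [(array([284.3, 165.9]), 0.87)]
rA pocket_square [(array([383.5,  86.4]), 0.8)]
rB pocket_vial [(array([192.3,  79.5]), 0.69)]
rB pocket_tall [(array([275.8, 176.3]), 0.67)]
rB pocket_wide [(array([190.4, 169.1]), 0.8)]
rB pocket_square [(array([285.4,  85.4]), 0.93)]
6.9333
```

View pics/sAB.png

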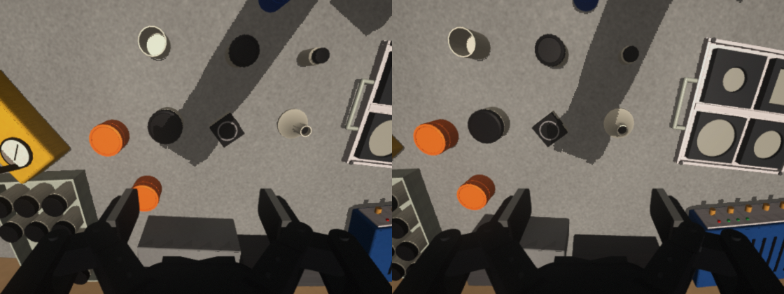

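View pics/rAB.png

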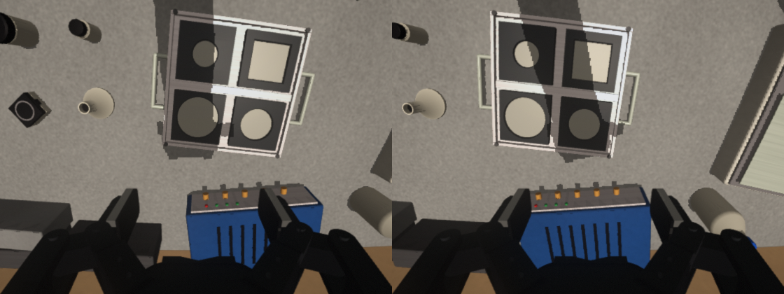

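```bash
cat > pk.py <<'E'
from h import *
np.set_printoptions(precision=4,suppress=True)
seeds={"rA":{"pocket_vial":(291.5,78),"pocket_tall":(366,178),"pocket_wide":(284,166),"pocket_square":(383,87)},
"rB":{"pocket_vial":(192,77),"pocket_tall":(275,176),"pocket_wide":(190,168),"pocket_square":(285,85)}}
seeds["top"]={"pocket_vial":(198,229),"pocket_tall":(155,176),"pocket_wide":(203,181),"pocket_square":(149,224)}
ft={k:v for k,v in grab_frame("top").items() if k!="img"}; ft["img"]=cv2.imread("pics/top0.png")[:,:,::-1]
F={"rA":load("rA"),"rB":load("rB"),"top":ft}
P={}
for t in F:
    g=cv2.cvtColor(np.ascontiguousarray(F[t]["img"]),cv2.COLOR_RGB2GRAY)
    for n,(u,v) in seeds[t].items():
        th=55
        n_,L=cv2.connectedComponents((g>th).astype(np.uint8),connectivity=4)
        m=L==L[int(v),int(u)]
        cs,_=cv2.findContours(m.astype(np.uint8),cv2.RETR_EXTERNAL,cv2.CHAIN_APPROX_NONE)
        W=np.array([atz(ray(F[t],p),.021)[:2] for p in cs[0][:,0]],np.float32)
        hull=cv2.convexHull(W)
        M=cv2.moments(hull); c=np.array([M['m10'],M['m01']])/M['m00']
        rect=cv2.minAreaRect(hull)
        print(t,n,m.sum(),"c",c,"eqdia",np.sqrt(4*cv2.contourArea(hull)/np.pi),"rect",np.array(rect[1]),round(rect[2],1))
        uv=np.array(proj(F[t],[*c,.021])[0]);P.setdefault(n,{})[t]=ray(F[t],uv)
for n in P: print(n,*tri([P[n]["rA"],P[n]["rB"]]),"3:",*tri(list(P[n].values())))
E
python3 pk.py
```

```text
rA pocket_vial 171699 c [0.7116 0.1334] eqdia 0.7639285545437561 rect [1.0097 0.6207] 80.7
rA pocket_tall 171699 c [0.7116 0.1334] eqdia 0.7639285545437561 rect [1.0097 0.6207] 80.7
rA pocket_wide 171699 c [0.7116 0.1334] eqdia 0.7639285545437561 rect [1.0097 0.6207] 80.7
rA pocket_square 171699 c [0.7116 0.1334] eqdia 0.7639285545437561 rect [1.0097 0.6207] 80.7
rB pocket_vial 164002 c [0.7038 0.2496] eqdia 0.7552850763515994 rect [1.0152 0.6005] 77.4
rB pocket_tall 1506 c [0.6216 0.1982] eqdia 0.05763026519954597 rect [0.0566 0.057 ] 0.1
rB pocket_wide 164002 c [0.7038 0.2496] eqdia 0.7552850763515994 rect [1.0152 0.6005] 77.4
rB pocket_square 164002 c [0.7038 0.2496] eqdia 0.7552850763515994 rect [1.0152 0.6005] 77.4
top pocket_vial 225429 c [ 0.5672 -0.1002] eqdia 1.2848244576327976 rect [1.3708 0.9953] 89.3
top pocket_tall 225429 c [ 0.5672 -0.1002] eqdia 1.2848244576327976 rect [1.3708 0.9953] 89.3
top pocket_wide 225429 c [ 0.5672 -0.1002] eqdia 1.2848244576327976 rect [1.3708 0.9953] 89.3
top pocket_square 225429 c [ 0.5672 -0.1002] eqdia 1.2848244576327976 rect [1.3708 0.995
[... 228 characters left out ...]
8596195)]
pocket_tall [0.6186 0.1596 0.1574] [np.float64(0.05081050727184119), np.float64(0.050810507271841186)] 3: [0.511  0.0692 0.4741] [np.float64(0.014947677250574736), np.float64(0.1429849634591616), np.float64(0.15585164105240895)]
pocket_wide [ 1.9465  0.4854 -2.7274] [np.float64(0.0500889587401759), np.float64(0.050088958740175826)] 3: [0.4308 0.0531 0.6992] [np.float64(0.02896459342503393), np.float64(0.13086643310223006), np.float64(0.1432730688596195)]
pocket_square [ 1.9465  0.4854 -2.7274] [np.float64(0.0500889587401759), np.float64(0.050088958740175826)] 3: [0.4308 0.0531 0.6992] [np.float64(0.02896459342503393), np.float64(0.13086643310223006), np.float64(0.1432730688596195)]
```

```bash
python3 -c "
import cv2
a=cv2.imread('pics/rB.png')[0:240,120:340];cv2.imwrite('pics/rBz.png',cv2.resize(a,None,fx=2.5,fy=2.5))
a=cv2.imread('pics/sB.png')[0:240,80:380];cv2.imwrite('pics/sBz.png',cv2.resize(a,None,fx=2.5,fy=2.5,interpolation=cv2.INTER_CUBIC))"
```

```text
(no output)
```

View pics/rBz.png

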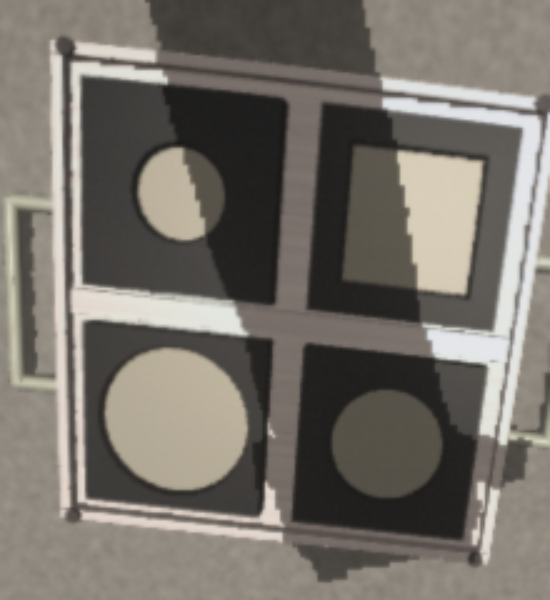

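View pics/sBz.png

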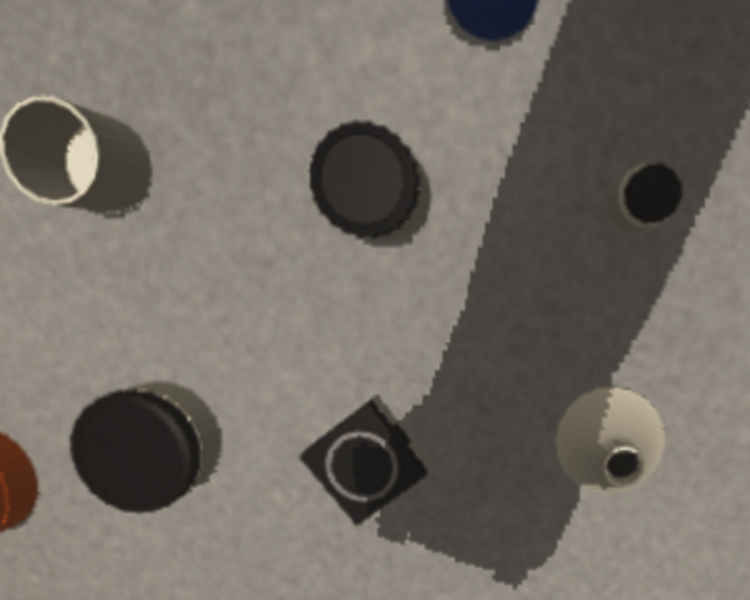

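```bash
python3 - <<'E'
from h import *
f=load("rB");im=f["img"]
# zoom factor 2.5, offset 120
for lab,(x,y) in dict(litfelt=(160,200),shfelt=(210,190),shfelt2=(385,440),litcar=(110,150),litcar2=(480,140),shcar=(250,150),div=(400,330),divl=(150,305)).items():
    print(lab,im[int(y/2.5),120+int(x/2.5)])
E
```

```text
litfelt [189 179 158]
shfelt [89 84 74]
shfelt2 [86 81 71]
litcar [63 61 58]
litcar2 [94 91 86]
shcar [32 31 30]
div [124 114 108]
divl [227 225 216]
```

```bash
python3 - <<'E'
s=open('pk.py').read()
s=s.replace('g=cv2.cvtColor(np.ascontiguousarray(F[t]["img"]),cv2.COLOR_RGB2GRAY)','I=cv2.GaussianBlur(np.ascontiguousarray(F[t]["img"]),(3,3),0).astype(float); g=(I[...,1]-I[...,2])/I[...,1]')
s=s.replace("th=55","th=.085")
open('pk.py','w').write(s)
E
python3 pk.py
```

```text
rA pocket_vial 1057 c [0.4988 0.0997] eqdia 0.042298278593030425 rect [0.0429 0.0414] 57.8
rA pocket_tall 1610 c [0.6219 0.1975] eqdia 0.06018847231211259 rect [0.06   0.0601] 3.6
rA pocket_wide 2662 c [0.6092 0.0865] eqdia 0.07632134892164241 rect [0.0762 0.0756] 53.8
rA pocket_square 2899 c [0.5111 0.2106] eqdia 0.07222546455703899 rect [0.0649 0.0645] 83.8
rB pocket_vial 1078 c [0.4983 0.0996] eqdia 0.04285164434689121 rect [0.0422 0.0428] 41.0
rB pocket_tall 1578 c [0.6219 0.1977] eqdia 0.05958854824566872 rect [0.0591 0.0589] 36.7
rB pocket_wide 2696 c [0.609  0.0872] eqdia 0.07731421618519524 rect [0.0773 0.077 ] 45.7
rB pocket_square 2899 c [0.5113 0.2109] eqdia 0.07180408527684187 rect [0.0643 0.0643] 83.8
top pocket_vial 257 c [0.4981 0.0988] eqdia 0.04003567545813378 rect [0.0391 0.039 ] 88.8
top pocket_tall 509 c [0.6218 0.1976] eqdia 0.057926463791085916 rect [0.0581 0.0563] 88.8
top pocket_wide 830 c [0.6092 0.0865] eqdia 0.07445301719115664 rect [0.0741 0.0726] 88.8
top pocket_square 744 c [0.5107 0.2101] eqdia 0.06986508628228658 rect [0.0629 0.0631] 83.7
pocket_vial [
[... 244 characters left out ...]
 0.1977 0.0204] [np.float64(5.62704820518822e-08), np.float64(5.627048192478261e-08)] 3: [0.622  0.1977 0.0205] [np.float64(2.1195649561638035e-05), np.float64(1.656743165169431e-05), np.float64(3.279339885324328e-05)]
pocket_wide [0.6095 0.0865 0.019 ] [np.float64(7.701062246227478e-05), np.float64(7.701062246225123e-05)] 3: [0.6094 0.0866 0.0195] [np.float64(0.00013917329052472844), np.float64(8.388961003395445e-05), np.float64(7.501268012862885e-05)]
pocket_square [0.5111 0.2109 0.0198] [np.float64(0.00013067885638299152), np.float64(0.00013067885638306156)] 3: [0.511  0.211  0.0188] [np.float64(0.000275922861426414), np.float64(0.00021333204216251816), np.float64(0.00028501937652974474)]
```

```bash
cat > fit.py <<'E'
from h import *
from scipy.optimize import minimize
np.set_printoptions(precision=4,suppress=True)
F={t:load(t) for t in("sA","sB")}
G={t:cv2.cvtColor(np.ascontiguousarray(F[t]["img"]),cv2.COLOR_RGB2GRAY) for t in F}
S={"vial":(.4618,-.095,.061,.017,.012,48),"tall_jar":(.4557,-.2257,.070,.016,.0225,60),"wide_jar":(.580,-.352,.045,.014,.031,58),"cassette":(.5906,-.236,.028,.014,None,50)}
def model(f,x,y,z,h,r,yaw):
    if r: a=np.linspace(0,2*np.pi,60,endpoint=False); c=np.c_[x+r*np.cos(a),y+r*np.sin(a)]
    else:
        a=yaw+np.pi/4+np.arange(4)*np.pi/2; c=np.c_[x+.024*2**.5*np.cos(a),y+.024*2**.5*np.sin(a)]
    X=np.vstack([np.c_[c,np.full(len(c),z)],np.c_[c,np.full(len(c),z-h)]])
    return cv2.convexHull(proj(f,X).astype(np.float32))
vis={t:F[t]["img"][:,:,::-1].copy() for t in F}
for n,(x,y,z,h,r,th) in S.items():
    M={}
    for t in F:
        u,v=proj(F[t],[x,y,z-h/2])[0].astype(int)
        m=(G[t]<th).astype(np.uint8)
        w=np.zeros_like(m);cv2.circle(w,(u,v),int(1.6*((r or .03)*302/.36)),1,-1);m&=w
        m=cv2.morphologyEx(m,cv2.MORPH_CLOSE,np.ones((7,7)));m=cv2.morphologyEx(m,cv2.MORPH_OPEN,np.ones((5,5)))
        k,L,st,_=cv2.connectedComponentsWithStats(m);m=(L==1+np.argmax(st[1:,4])).astype(np.uint8)
        cs,_=cv2.findContours(m,cv2.RETR_EXTERNAL,cv2.CHAIN_APPROX_NONE);m[:]=0;cv2.drawContours(m,[cv2.convexHull(cs[0])],0,1,-1)
        M[t]=cv2.resize(m,None,fx=4,fy=4,interpolation=cv2.INTER_NEAREST)
    def cost(p):
        s=0
        for t in F:
            H=model(F[t],p[0],p[1],p[2],h,r,p[3]);m=np.zeros_like(M[t]);cv2.fillPoly(m,[np.round((H+.5)*4).astype(np.int32)],1)
            s+=1-(m&M[t]).sum()/(m|M[t]).sum()
        return s
    best=None
    for yaw in ([0] if r else np.radians([0,20,45,65])):
        o=minimize(cost,[x,y,z,yaw],method="Nelder-Mead",options=dict(initial_simplex=np.array([[x,y,z,yaw],[x+.01,y,z,yaw],[x,y+.01,z,yaw],[x,y,z+.01,yaw],[x,y,z,yaw+.2]]),xatol=1e-5))
        if best is None or o.fun<best.fun: best=o
    print(n,best.x[:3],np.degrees(best.x[3]),"1-IoU",best.fun/2, "expect top",z)
    for t in F: cv2.polylines(vis[t],[np.round(model(F[t],*best.x[:3],h,r,best.x[3])).astype(np.int32)],True,(0,255,0),1)
cv2.imwrite("pics/fit.png",cv2.resize(np.vstack([vis[t][30:240,80:500] for t in F]),None,fx=1.35,fy=1.35))
E
python3 fit.py
python3 - <<'E'
from h import *   # rack corner/edge heights: posts
A,B=load("rA"),load("rB")
pass
E
```

```text
vial [ 0.4611 -0.0957  0.0553] 13.618343098575636 1-IoU 0.1385628502332521 expect top 0.061
tall_jar [ 0.4574 -0.2215  0.0686] 6.464362238496029 1-IoU 0.05257659382361202 expect top 0.07
wide_jar [ 0.5819 -0.351   0.0436] 6.244372488951136 1-IoU 0.0360131822443559 expect top 0.045
cassette [ 0.5932 -0.2372  0.0214] 35.88430798291545 1-IoU 0.058598953999347836 expect top 0.028
```

View pics/fit.png

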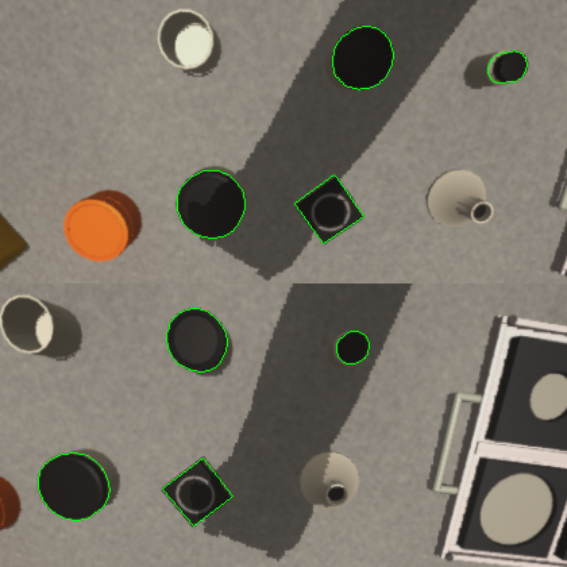

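```bash
python3 -c "
import cv2
import numpy as np
a=cv2.imread('pics/rA.png')[0:240,220:460];b=cv2.imread('pics/rB.png')[0:240,120:360]
cv2.imwrite('pics/rz2.png',cv2.resize(np.hstack([a,b]),None,fx=1.66,fy=2.4,interpolation=cv2.INTER_CUBIC))
a=cv2.imread('pics/rA.png')[0:240,220:460];cv2.imwrite('pics/rAz.png',cv2.resize(a,None,fx=2.5,fy=2.5,interpolation=cv2.INTER_CUBIC))"
```

```text
(no output)
```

View pics/rAz.png

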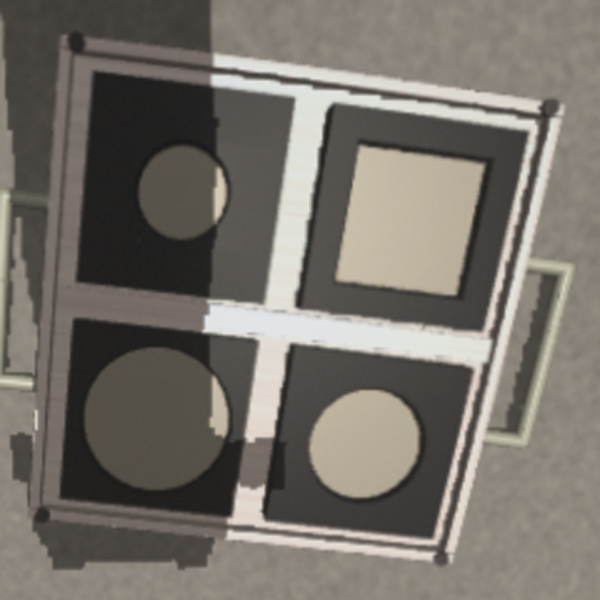

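```bash
python3 - <<'E'
from h import *
np.set_printoptions(precision=4,suppress=True)
A,B=load("rA"),load("rB")
a=dict(TL=(76,42),TR=(551,107),BL=(42,515),BR=(441,559),cross=(285,320),vcarTL=(95,73),vcarTR=(296,97))
b=dict(TL=(66,46),TR=(545,104),BL=(72,515),BR=(475,558),vcarTL=(85,76),vcarTR=(288,99))
for k in b:
    print(k,*tri([ray(A,(a[k][0]/2.5+220,a[k][1]/2.5)),ray(B,(b[k][0]/2.5+120,b[k][1]/2.5))]))
E
```

```text
TL [0.4332 0.0507 0.0172] [np.float64(7.071370143824497e-05), np.float64(7.071370143834611e-05)]
TR [0.4594 0.2734 0.0207] [np.float64(0.00018505827197392685), np.float64(0.00018505827197389354)]
BL [0.6616 0.025  0.0208] [np.float64(4.332604483850326e-06), np.float64(4.332604483619187e-06)]
BR [0.6877 0.2473 0.0193] [np.float64(0.0005059550699384443), np.float64(0.0005059550699385592)]
vcarTL [0.4467 0.0594 0.0201] [np.float64(0.0001423128312859882), np.float64(0.00014231283128622225)]
vcarTR [0.4565 0.1532 0.0166] [np.float64(0.0003798842992482821), np.float64(0.0003798842992481697)]
```

The pockets agree to under 1 mm across three views, and the sample fits overlay well. Corrected for the fitted height error, the cassette is at about (.5915,-.237) with yaw 36°. I'll start with it.

```bash
cat > pp.py <<'E'
from h import *
RY=-6.5
OBJ={"cassette":((.5917,-.2370),125.9,.008),"vial":((.4611,-.0957),90,.012),"wide":((.5819,-.3510),45,.010),"tall":((.4574,-.2217),90,.022)}
PK={"cassette":(.5110,.2107),"vial":(.4984,.0995),"wide":(.6092,.0867),"tall":(.6220,.1977)}
def pick(n,N=40):
    (x,y),yaw,h=OBJ[n]; r=rv(np.radians(yaw))
    movep([x,y,.16],r); let_go() if get_state()["finger_gap"]<.95 else None
    hit=move_l([x,y,h],.12,until_force=8)
    print("hit",hit,get_state()["position"]); 
    if hit: return False
    grab(N); sleep(.2); print("gap",get_state()["finger_gap"]*85)
    move_l([x,y,.17],.15); sleep(.1)
    s=get_state();print("gap up",s["finger_gap"]*85,"F",s["contact_force"],"t",s["clock"]); return True
def place(n):
    x,y=PK[n];h=OBJ[n][2];r=rv(np.radians(90+RY))
    movep([x,y,.17],r); wshot("carry_"+n)
    move_l([x,y,h+.018+.012],.12); sleep(.15)
    hit=move_l([x,y,h+.018-.003],.03,until_force=4)
    s=get_state();print("place hit",hit,"z-seat",s["position"][2]-h-.018,"F",s["contact_force"])
    return hit
def release(n):
    x,y=PK[n];p=get_state()["position"]
    let_go(); sleep(.2); move_l([p[0],p[1],.17],.15); print("t",get_state()["clock"])
E
python3 - <<'E'
from pp import *
np.set_printoptions(precision=4,suppress=True)
print(get_state()["position"],get_state()["finger_gap"])
pick("cassette"); wshot("c1")
E
```

```text
[0.6152 0.209  0.2701] 0.9999359857587377
hit False [ 0.5924 -0.2373  0.0089]
gap 46.75749120977635
gap up 47.04857327478145 F [-0.0188  0.8531  0.0336] t 12.1083
```

View pics/c1.png

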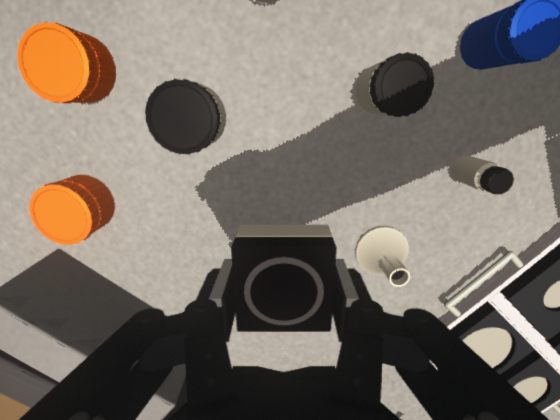

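The cassette is held square between the pads, with its ring at (284,291). I'll check its offset in the tool frame, then place it.

```bash
python3 - <<'E'
from pp import *
np.set_printoptions(precision=4,suppress=True)
f=load("c1"); o,d=ray(f,(284,291),f["T_tool_cam"]); print("ring tool xy",o+d*(-.020-o[2])/d[2])
print(place("cassette"))
wshot("c2")
E
```

```text
ring tool xy [-0.0001 -0.0008 -0.02  ]
place hit True z-seat 0.000374132867218796 F [-0.9391  0.0399  3.4209]
True
```

View pics/c2.png

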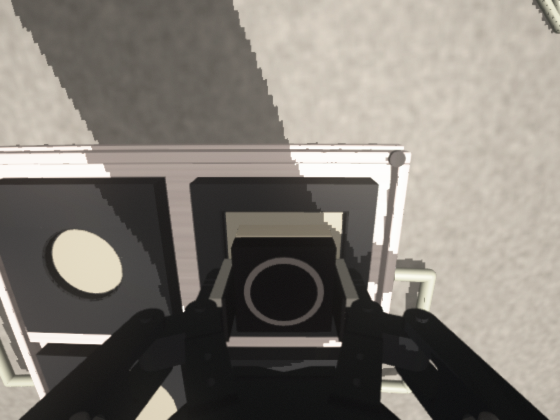

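It's seated at the expected height (+0.4 mm) and lies within the square pocket. I'll release it and go for the vial.

```bash
python3 - <<'E'
from pp import *
np.set_printoptions(precision=4,suppress=True)
release("cassette"); wshot("c3")
ok=pick("vial",30); wshot("v1")
E
python3 -c "
import cv2,numpy as np
cv2.imwrite('pics/cv.png',cv2.resize(np.hstack([cv2.imread('pics/c3.png'),cv2.imread('pics/v1.png')]),None,fx=.7,fy=.7))"
```

```text
t 17.525
hit False [ 0.4617 -0.0959  0.0126]
gap 26.92602081022867
gap up 26.90065714173056 F [-0.1472 -0.3826 -0.7637] t 22.2
```

View pics/cv.png

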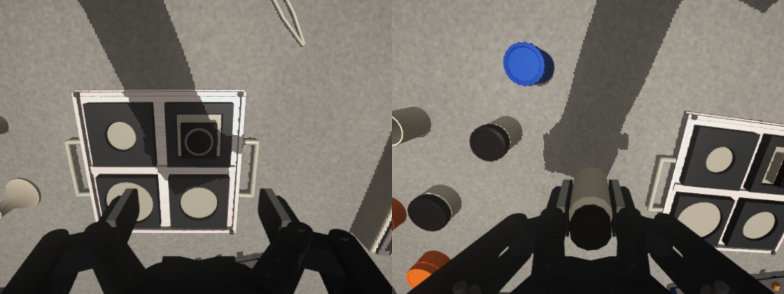

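```bash
python3 - <<'E'
from pp import *
np.set_printoptions(precision=4,suppress=True)
f=load("v1"); T=f["T_tool_cam"]
print("expected cap top, base:",proj(f,[[0,0,-.049],[0,0,.012]],T))
z=cv2.resize(cv2.imread("pics/v1.png")[180:380,180:400],None,fx=2.7,fy=2.7)
a=np.linspace(0,6.28,40)
pts=[np.c_[r*np.cos(a),r*np.sin(a),np.full(40,h)] for r,h in((.012,-.049),(.014,.012),(.014,-.032))]
for p in pts: cv2.polylines(z,[np.round((proj(f,p,T)-[180,180]+.5)*2.7).astype(np.int32)],True,(0,255,0),1)
cv2.imwrite("pics/v1z.png",z)
E
```

```text
expected cap top, base: [[283.9155 335.7571]
 [283.76   259.5495]]
```

View pics/v1z.png

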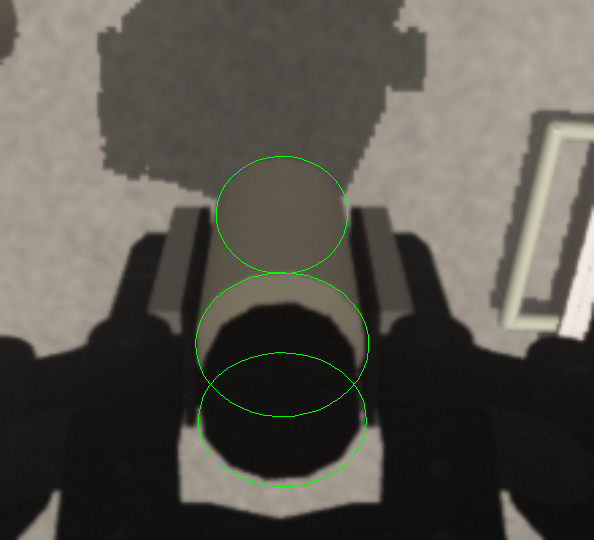

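The overlay matches: the vial is held upright and centred to within 1–2 mm. I'll place it, then pick the wide jar.

```bash
python3 - <<'E'
from pp import *
np.set_printoptions(precision=4,suppress=True)
if place("vial"):
    wshot("v2"); s=get_state()
    if abs(s["position"][2]-.030)<.004:
        release("vial"); wshot("v3")
        pick("wide",50); wshot("w1")
E
python3 -c "
import cv2,numpy as np
cv2.imwrite('pics/vw.png',cv2.resize(np.vstack([np.hstack([cv2.imread(f'pics/{a}.png') for a in r]) for r in (('v2','v3'),('w1','carry_vial'))]),None,fx=.7,fy=.7))"
```

```text
place hit True z-seat -0.00011965000976548595 F [-1.014   0.2688  3.2057]
t 26.8417
hit False [ 0.5825 -0.3515  0.011 ]
gap 60.36266677853874
gap up 60.62489008785258 F [-0.0609 -0.6186 -2.8186] t 31.8333
```

View pics/vw.png

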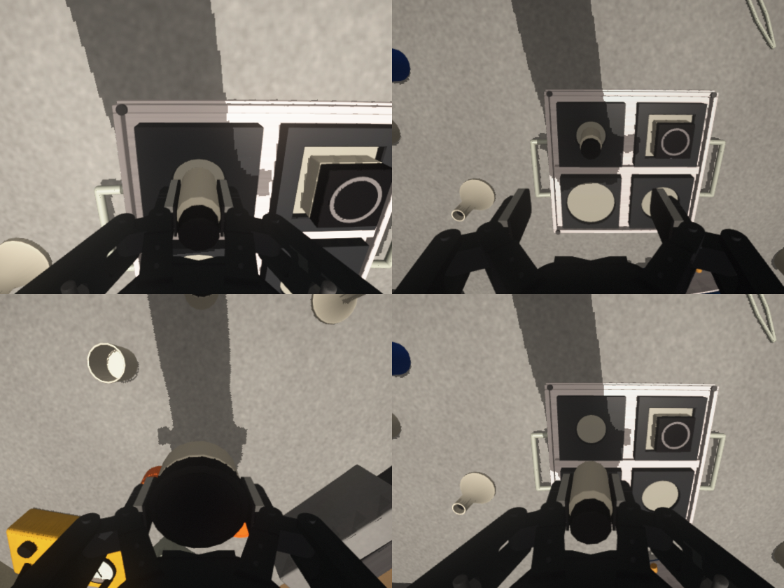

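The vial stands in its pocket, and the cassette is in its own. The wide jar is held level, so I'll place it and pick the tall jar.

```bash
python3 - <<'E'
from pp import *
np.set_printoptions(precision=4,suppress=True)
if place("wide"):
    wshot("w2"); s=get_state()
    if abs(s["position"][2]-.028)<.003:
        release("wide"); wshot("w3")
        pick("tall",50); wshot("t1")
E
python3 -c "
import cv2,numpy as np
cv2.imwrite('pics/wt.png',cv2.resize(np.vstack([np.hstack([cv2.imread(f'pics/{a}.png') for a in r]) for r in (('w2','w3'),('t1','carry_wide'))]),None,fx=.7,fy=.7))"
```

```text
place hit True z-seat 0.0011178810219036363 F [-0.9702  0.7363  5.2513]
t 37.0583
hit False [ 0.458  -0.222   0.0226]
gap 43.64740997307957
gap up 44.03037938301685 F [-0.559  -0.2615 -2.0223] t 41.6
```

View pics/wt.png

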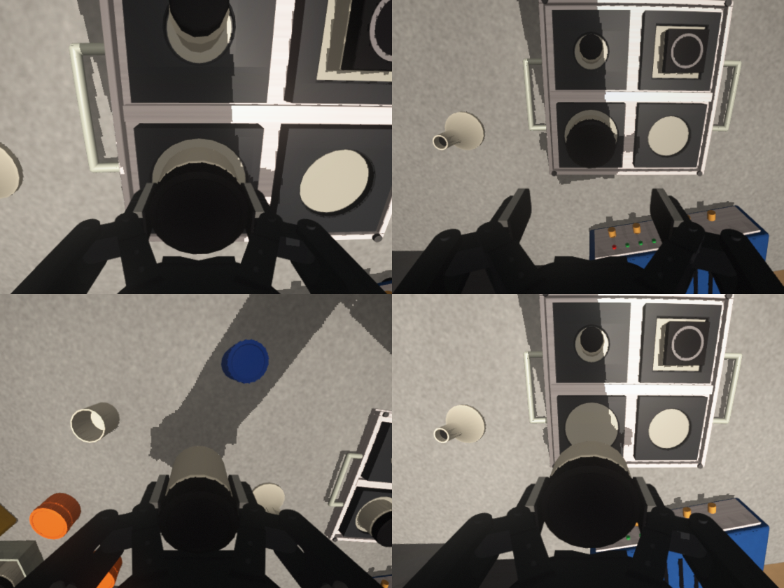

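The wide jar is inside its pocket and the tall jar is held upright. I'll place the tall jar, back off and check everything.

```bash
python3 - <<'E'
from pp import *
np.set_printoptions(precision=4,suppress=True)
if place("tall"):
    wshot("t2"); s=get_state()
    if abs(s["position"][2]-.040)<.003:
        release("tall")
        movep([.53+.085,.15,.30],rv(np.pi/2)); wshot("eA")
        movep([.53+.03,-.05,.30],rv(np.pi/2)); wshot("eB")
        movep([.35,-.35,.30],rv(np.pi/2))
        for n in("top","scene"):
            f=grab_frame(n);cv2.imwrite(f"pics/end_{n}.png",f["img"][:,:,::-1]);np.save(f"end_{n}.npy",f,allow_pickle=True)
print(get_state()["clock"])
E
python3 -c "
import cv2,numpy as np
cv2.imwrite('pics/e.png',cv2.resize(np.vstack([np.hstack([cv2.imread(f'pics/{a}.png') for a in r]) for r in (('t2','eA'),('end_top','end_scene'))]),None,fx=.71,fy=.71))"
```

```text
place hit True z-seat 0.0006404218443048192 F [-0.2506  0.1985  4.3161]
t 46.8167
49.8333
```

View pics/e.png

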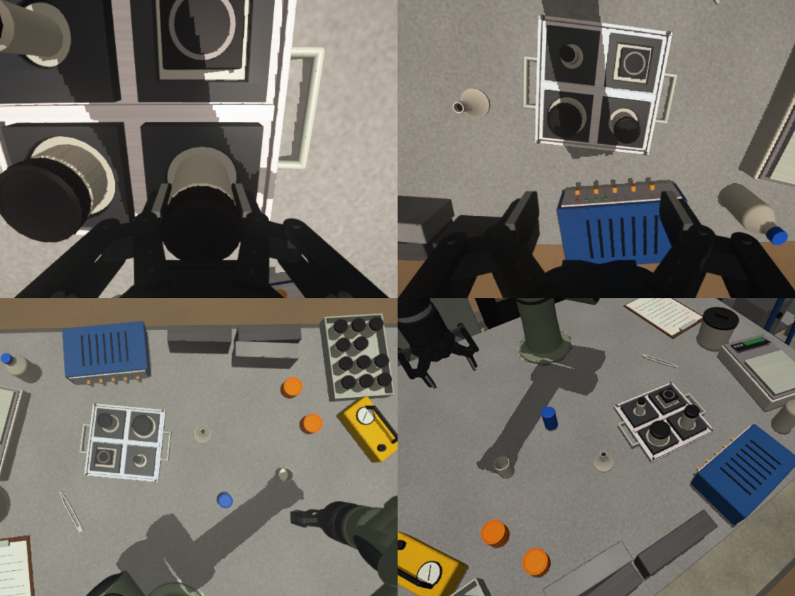

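All four samples stand in their pockets. As a final check I'll overlay the seated models on the wrist and scene views.

```bash
python3 - <<'E'
from pp import *
dims={"vial":[(.014,0),(.014,.044),(.012,.061)],"tall":[(.0225,0),(.0225,.070)],"wide":[(.031,0),(.031,.045)]}
out=[]
for t,(x0,y0) in {"eA":(190,10),"end_scene":(290,110),"end_top":(100,130)}.items():
    f=load(t) if t=="eA" else np.load(f"{t}.npy",allow_pickle=True).item()
    s=2.2;w=200
    z=cv2.resize(np.ascontiguousarray(f["img"][y0:y0+w,x0:x0+w if t!="end_top" else x0+w,::-1]),None,fx=s,fy=s)
    a=np.linspace(0,2*np.pi,50)
    L=[]
    for n,d in dims.items():
        for r,h in d: L.append(np.c_[PK[n][0]+r*np.cos(a),PK[n][1]+r*np.sin(a),np.full(50,.018+h)])
    b=np.radians(RY+45+90*np.arange(4))
    for h in (0,.028): L.append(np.c_[PK["cassette"][0]+.0339*np.cos(b),PK["cassette"][1]+.0339*np.sin(b),np.full(4,.018+h)])
    for p in L: cv2.polylines(z,[np.round((proj(f,p)-[x0,y0]+.5)*s).astype(np.int32)],True,(0,255,0),1)
    out.append(z)
cv2.imwrite("pics/chk.png",cv2.resize(np.hstack(out),None,fx=.6,fy=.6,interpolation=cv2.INTER_AREA))
cv2.imwrite("pics/chk0.png",np.hstack(out[:1]));cv2.imwrite("pics/chk1.png",out[1])
# untouched things
T0=cv2.imread("pics/top0.png");
grab_frame("top"); grab_frame("scene")
for n in("empty_jar_centre","funnel_centre"):
    for c in("top","scene"): print(n,c,[(np.round(d["centre"],1),round(d["score"],2)) for d in tip_of(c,n)[:1]])
E
```

```text
empty_jar_centre top [(array([397.6, 249. ]), 0.84)]
empty_jar_centre scene [(array([147.3, 239.2]), 0.59)]
funnel_centre top [(array([281.8, 188.7]), 0.76)]
funnel_centre scene [(array([290.7, 223.6]), 0.93)]
```

View pics/chk0.png

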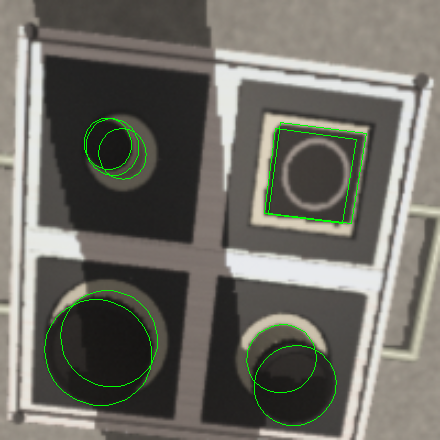

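View pics/chk1.png

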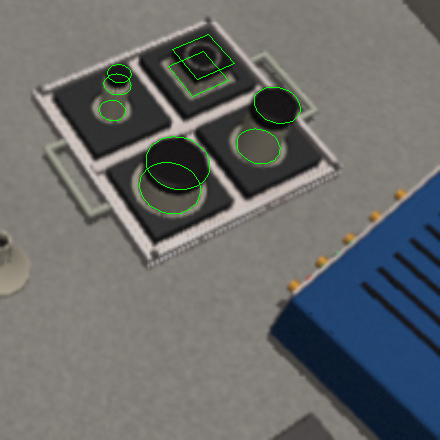

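```bash
python3 - <<'E'
from cell import *
print(get_state()["clock"],get_state()["contact_force"]); sign_off()
E
```

```text
50.1333 [-0.25514972 -0.00691461 -0.78442704]
the job is handed in; nothing more can be done
```

I loaded all four samples into their own pockets and handed the job in at about 50 s of the 125 s allowed; no verdict is reported.

**Measuring:** I found the pockets from two wrist views plus the top camera, agreeing to within about 1 mm. I found the samples by fitting their outlines in two wrist views. I picked and placed the cassette, vial, wide jar and tall jar in that order, each lowered slowly until it touched.

**Last checks:**
- **Height:** each sample touched down within about 1 mm of its expected seat: cassette +0.4 mm, vial −0.1 mm, wide jar +1.1 mm and tall jar +0.6 mm.
- **Position:** models drawn at the pocket centres match the final wrist and scene pictures within a few millimetres, and all four samples look upright.
- **Left alone:** the empty jar and funnel show the same positions as at the start, within the few pixels that detections vary. The blue and orange look-alikes were not touched.

**Disagreements:**
- **Fitted heights:** these came out low for the cassette (21 mm against 28 mm in the text) and the vial (55 mm against 61 mm). I used the text's heights for grasping, and the touch-downs bore them out.
- **Network points:** these were a few pixels off, so I replaced them with my own fits.

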